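Fish the dropped switch plate out from between the tin and the box

TASK

A small chrome switch cover plate has dropped into the narrow gap between the cream flour tin and the wooden tea box. Take the bent hook from its rest, keep its handle level, feel very gently for the ledge behind the plate with its toe and rake the plate out of the open front end of the gap until it lies flat on the ledge wholly clear of the tin and the box, then put the hook back level on its rest and let go. Only the hook may touch the plate; press it only lightly (a few newtons) on ledge, plate, tin and box, and leave the other things where they are.

Things in the scene. Friction and masses are not known exactly. Their poses are not given: they have to be found in the camera images.
- table: The grey quartz ledge, its top level at height 0.
- gap: Fixed cream tin with steel lid (at +y; 117 mm high, 133 at its knob) and wooden box (at -y; 105 mm high), each 190 mm long, 120 wide, with a straight gap between them, 36 mm wide and 190 long, open at its top and front end. Origin: on the ledge in the middle of the open front end; x points into the gap along its middle, z up.
- gap_end (a point): Middle of the gap's closed back end, on the ledge, 190 mm in from the open end; a quartz upstand 100 mm high stands there across the gap.
- plate: Chrome cover plate of a toggle switch, 62 x 28 x 6 mm (x, y, z), about 0.1 to 0.17 kg, with a dark round mark in its middle; it lies flat on the ledge in the gap, its long side along the gap. Origin: middle of its underside, z up.
- hook: The bent hook: rubber-sleeved handle 130 mm long (x), 24 wide (y), 30 high (z), 0.2 kg; origin in the middle of the handle's underside, x towards the rod. With the handle level, the toe at the rod's end has its middle 210 mm ahead of the origin (up to 18 mm more or less: less the lower it hangs), and its underside 25 to 85 mm lower than the handle's underside: how low is not measured and differs each time.
- grip (a point): Middle of the hook's handle, 15 mm above its underside: grip here from above, across the 24 mm width.
- rod_root (a point): Where the rod leaves the handle's front face. A springy steel rod, 6 mm thick, runs 145 mm ahead, then bends square down 70 mm (to the underside) to a cross toe 20 mm wide (y), 6 thick (x), 10 high. By hand it was angled up or down at this point, up to 11.5 degrees, differently each time and not measured. It holds that angle up to about 25 N and springs about 1 mm per newton at the toe.
- rest: Fixed dark wooden rest for the hook: base 150 x 70 x 10 mm with two posts (12 mm thick, 50 wide, 96 mm free between them along x) that carry the handle 100 mm above the ledge between lips 12 mm high and 34 mm apart. Origin: middle of the base's underside; x is the direction in which the hook's rod points.
- seat (a point): Point on the rest, 100 mm above the ledge, where the origin of the hook lies when it is put back.
- canister: Bystander: clear acrylic canister with flip-top lid, 90 x 90 x 150 mm; origin under its middle.
- spoons: Bystander: pink plastic measuring spoon set, flat, about 130 x 100 x 12 mm; origin near its middle.
- reamer: Bystander: wooden citrus reamer lying down, 148 mm long, 44 mm thick; origin under its middle.
- jug: Bystander: small stainless milk jug, 74 mm wide, 85 mm high; origin under its middle.
- mug: Bystander: white mug, 80 mm wide, 90 mm high; origin under its middle.
There are look-alikes about, which are no part of the job. What is meant by the rest is not pink, and is the larger of those in its own colour.

How it is judged:
By the outcome, as a careful person would: the job done as asked, in the order asked, and still so for the second after the job is handed in, with the robot touching nothing.
It also fails if it takes over 54 s, if anything falls off the work surface, if the arm or the gripper's body presses on something with over 40 N, if the wrist force passes 120 N, or if a joint passes its speed limit or range.

ROBOT

A 6-joint arm with a two-finger parallel gripper is mounted at the origin on the work surface. World frame = base frame: x ahead of the robot, y to its left, z up, the work surface at z = 0. Lengths are in m, angles in rad, forces in N, time in s.
With the tool pointing down it reaches from about 0.35 to 0.775 m from the base axis. Payload 7.3 kg.
Tool frame: the origin (TCP) lies at the very end of the fingers, on their centre line; the grasp point (between the pads) lies 19 mm behind it (robot.hold_point_z is the distance from the TCP to the grasp point, in m); z points along the fingers, y is the direction in which the jaws open and shut (so a half turn about z gives the same grasp; the last joint's range is limited). The gripper opens to 92 mm and grips with 3 to 60 N. Pads are 19 mm wide; open, the fingers measure 130 mm over their backs; the gripper's body (75 mm by 190 mm) begins 47 mm behind the grasp point.
Start: joints at [-1.373, 0.342, 1.524, -0, 1.275, -0.146], TCP at [0.177, -0.494, 0.227] pointing down, gripper open.
Joint ranges: [-2.53, 2.53], [-0.77, 2.02], [0.04, 2.7], [-1, 4.14], [0.28, 2.66], [-3.11, 3.11]. Speed limits (rad/s): [2.57, 2.57, 3.14, 3.14, 3.14, 3.14].

INTERFACE

Orientations are given as [roll, pitch, yaw] about the fixed x, y, z axes, in that order (R = Rz(yaw) Ry(pitch) Rx(roll)).
In Python, from cell import monitor, viewer, robot gives the robot as it stands.
- The arm moves only by the tool move_arm, never from a script. Its argument "deltas" is a list of rows, each an object of numbers: "x", "y", "z": the shift along the tool's x, y, z in m; "wx", "wy", "wz": the turn, a rotation vector about the tool's x, y, z in degrees; "hand": the opening, from 0 (shut) to 1 (fully open). In form: [{"x": .., "y": .., "z": .., "wx": .., "wy": .., "wz": .., "hand": ..}, ...]. A call has 1 to 8 rows; each row is the pose to reach, as a shift and turn from the pose commanded when the call began, along the tool's axes at that moment; what a row does not reach only later rows make up. A row lasts 1/8 s, in which the tool goes at most 62.5 mm and 10.7 degrees, less where a joint would pass 70% of its speed; a pose out of reach is approached as far as the arm can. A call with a gripper value outside its range is refused whole. The fingers move at their own pace and stop on an object; "grip_force" is the grip in N (left out, the last holds). Time passes only in rows, so rows that repeat a pose let the fingers close. It gives the time, the measured TCP pose, the force and the opening at its end, in the units of the state.
- monitor.observe(): the state, without advancing time (a new reading comes with each control period).
- viewer.read_camera(name): name is "scene" or "top" or "wrist"; returns the picture (400x640x3 uint8, red, green, blue); there is no depth.
- viewer.camera_params(name): a dict with "camera_matrix" (3x3 intrinsics, pixels), "R" (3x3) and "t" (3): a world point X has camera coordinates R X + t. Camera axes: x right, y down, z forward; pixel columns grow to the right and rows downward; lengths in m; the calibration is good to about 2 mm. A picture is of the moment at which its call begins: read the wrist's pose just before it. camera_params takes no time and is no camera call; for the wrist camera it gives the pose at the moment of the call.
- robot.hand_in(): hands the job in, once; it reports no verdict.
The state is a dict: "time": time; "qpos": joint angles; "qvel": joint speeds; "joint_efforts": joint torques, N m; "tool_pos": TCP position; "tool_rot": TCP orientation; "contact_force": force on the tool from outside, world axes, zero at the start; "torque": the same for the moment, N m; "opening": finger opening in m.
Only numpy, scipy, OpenCV 4.12 (cv2) and the standard library are available. Lean on these libraries where they do the work, as an engineer would, in place of code of your own. Each camera call takes 0.05 s, during which the arm holds its last target. There are 200 camera calls.

## Working session

There is one attempt and no reset: what is moved stays moved. The work goes in short steps, Python scripts to look and compute and a tool call to move; the robot and the scene stay as the last step left them, time stands still between calls to the robot, and variables do not carry over. Pictures are saved under pics/ and viewed, about 8 in all and at most 12, crops included, and the job is handed in when it is done.

Besides the shell and the picture viewer there is one more tool, called after "Emit:" by a JSON object that holds its "api" and its "payload", one argument or row to a line. move_arm: Moves the arm, as the interface text tells. Its arguments: {"type":"object","properties":{"deltas":{"type":"array","items":{"type":"object","properties":{"x":{"type":"number"},"y":{"type":"number"},"z":{"type":"number"},"wx":{"type":"number"},"wy":{"type":"number"},"wz":{"type":"number"},"hand":{"type":"number"}}}},"grip_force":{"type":"number"}},"required":["deltas"]}

```bash
mkdir -p pics; ls
python3 - <<'E'
from cell import monitor, viewer, robot
import cv2
for n in ["scene","top"]:
    im=viewer.read_camera(n); cv2.imwrite(f"pics/{n}0.png",cv2.resize(im[:,:,::-1],(800,500),interpolation=cv2.INTER_CUBIC)); cv2.imwrite(f"pics/{n}0_raw.png",im[:,:,::-1])
    p=viewer.camera_params(n); print(n,p)
s=monitor.observe(); print(s)
E
```

```text
pics
scene {'camera_matrix': array([[406.07658466,   0.        , 323.05808595],
       [  0.        , 406.07658466, 197.27531785],
       [  0.        ,   0.        ,   1.        ]]), 'R': array([[ 0.63343062,  0.77377461, -0.0062048 ],
       [ 0.46862562, -0.38998447, -0.79265512],
       [-0.61575619,  0.49918429, -0.60963871]]), 't': array([-0.33601547, -0.1418325 ,  1.79138221])}
top {'camera_matrix': array([[399.64177332,   0.        , 322.72004491],
       [  0.        , 399.64177332, 201.70565571],
       [  0.        ,   0.        ,   1.        ]]), 'R': array([[-0.00997377, -0.99993193, -0.00605464],
       [-0.99828659,  0.01030613, -0.0575992 ],
       [ 0.05765768,  0.00546978, -0.99832143]]), 't': array([-0.00663244,  0.51224451,  1.32456349])}
{'time': 0.1, 'qpos': array([-1.37301123e+00,  3.42670543e-01,  1.52491198e+00,  6.47095115e-06,
        1.27536705e+00, -1.46015744e-01]), 'qvel': array([ 0.00070912, -0.00090472, -0.00253012, -0.00024189,  0.00124201,
       -0.00048005]), 'joint_efforts': array([ 1.67456783e-03, -4.32005739e+01, -2.44694030e+01,  7.18666962e-02,
        5.26275916e-02, -5.12166002e-05]), 'tool_pos': array([ 0.17690654, -0.49392662,  0.22610869]), 'tool_rot': array([-3.14025107e+00, -2.03550617e-04,  3.43798819e-01]), 'contact_force': array([-0.05364449,  0.00384379, -0.01068878]), 'torque': array([-0.01761787,  0.00604009,  0.02131982]), 'opening': 0.0918563796253108}
```

View pics/top0.png

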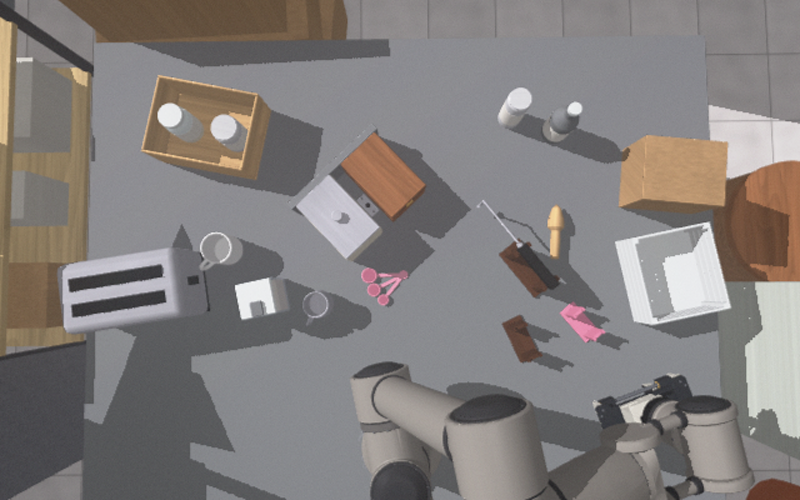

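View pics/scene0.png

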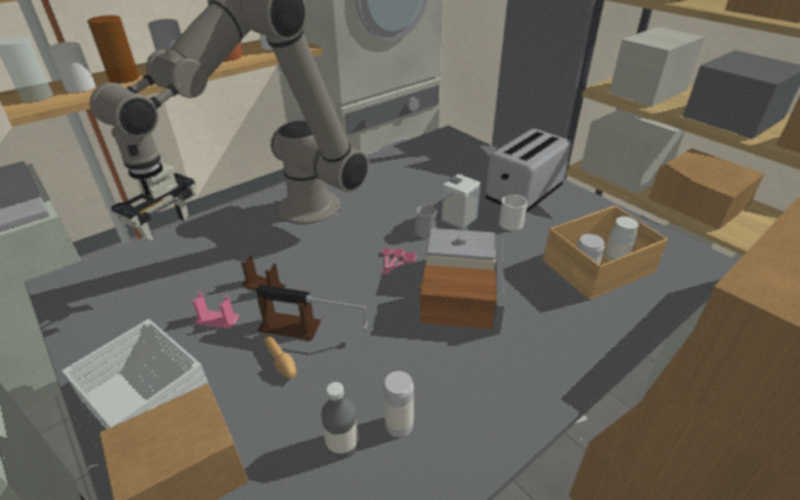

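Run:
```python
import cv2,numpy as np
im=cv2.imread("pics/top0_raw.png")
a=im[95:215,225:345]; b=im[150:270,370:490]
f=lambda c:cv2.resize(c,(600,600),interpolation=cv2.INTER_CUBIC)
cv2.imwrite("pics/cropA.png",f(a)); cv2.imwrite("pics/cropB.png",f(b))
```

```text
(no output)
```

View pics/cropA.png

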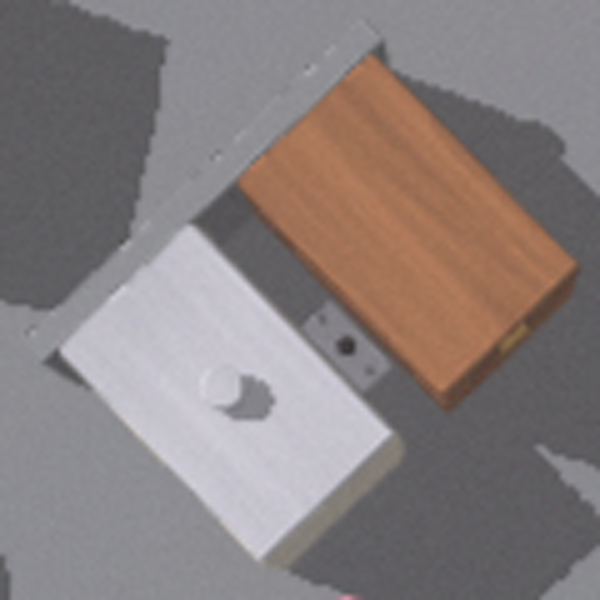

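View pics/cropB.png

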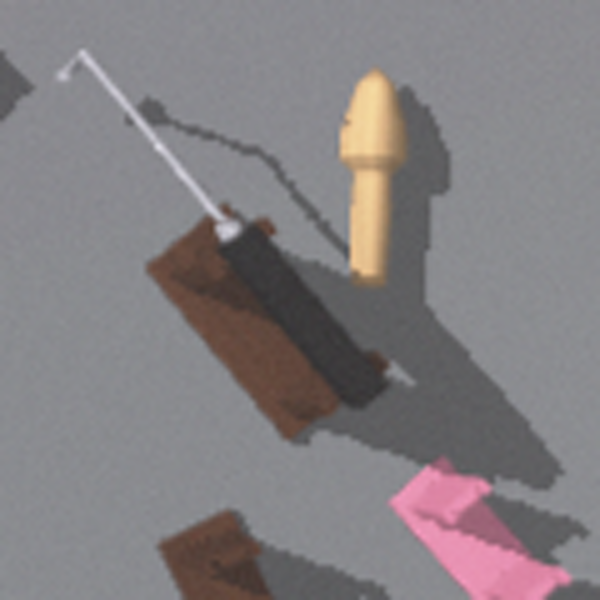

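```bash
cat > h.py <<'E'
import numpy as np
from cell import monitor, viewer, robot
def ray(n,u,v,P=None):
    P=P or viewer.camera_params(n); d=P["R"].T@np.linalg.inv(P["camera_matrix"])@[u,v,1]; return -P["R"].T@P["t"],d
def onz(n,u,v,z,P=None):
    c,d=ray(n,u,v,P); return c+d*(z-c[2])/d[2]
def proj(n,X,P=None):
    P=P or viewer.camera_params(n); q=P["camera_matrix"]@(P["R"]@np.array(X)+P["t"]); return q[:2]/q[2]
E
python3 - <<'E'
from h import *
import cv2
A=lambda x,y,z:onz("top",225+(x+.5)/5-.5,95+(y+.5)/5-.5,z)
B=lambda x,y,z:onz("top",370+(x+.5)/5-.5,150+(y+.5)/5-.5,z)
np.set_printoptions(precision=4,suppress=True)
def fit(obj,pts):  # 2d rigid
    o=np.array(obj,float);p=np.array(pts)[:,:2];oc=o.mean(0);pc=p.mean(0)
    H=(o-oc).T@(p-pc);th=np.arctan2(H[0,1]-H[1,0],H[0,0]+H[1,1])
    R=np.array([[np.cos(th),-np.sin(th)],[np.sin(th),np.cos(th)]]);t=pc-R@oc
    print("fit",t,np.degrees(th),"res mm",((o@R.T+t-p)*1e3).round(1).tolist()); return R,t,th
h=.018
obj=[(.19,-h),(0,-h),(0,-h-.12),(.19,-h-.12),(.19,h),(0,h),(0,h+.12),(.19,h+.12)]
pts=[A(240,183,.105),A(443,395,.105),A(578,267,.105),A(370,55,.105),A(190,225,.117),A(393,438,.117),A(260,558,.117),A(62,350,.117)]
R,t,th=fit(obj,pts)
m=A(347,345,.006); print("plate",m, "in gap",R.T@(m[:2]-t))
hf=[B(222,242,.13),B(262,232,.13)]
print("handle top front",B(240,240,.13),"back",B(367,388,.13))
# rest base corners (z=.01): left (148,266), bottom (292,440), 
l=B(148,266,.01);bt=B(292,440,.01);print("rest base",l,bt,np.degrees(np.arctan2(*(l-bt)[1::-1])),np.linalg.norm(l-bt))
im=cv2.imread("pics/scene0_raw.png")[205:305,185:305]
cv2.imwrite("pics/cropC.png",cv2.resize(im,(780,650)[:2] if 0 else (720,600),interpolation=cv2.INTER_CUBIC))
E
```

```text
fit [0.5814 0.0296] 43.272162305542494 res mm [[0.4, 2.9], [-1.8, -0.2], [0.3, -1.8], [1.5, -1.7], [4.8, -0.6], [1.5, -4.9], [-7.0, -0.4], [0.4, 6.8]]
plate [0.6432 0.0844 0.006 ] in gap [ 0.0825 -0.0024]
handle top front [ 0.5151 -0.3029  0.13  ] back [ 0.4239 -0.378   0.13  ]
rest base [ 0.5061 -0.2686  0.01  ] [ 0.3887 -0.3623  0.01  ] 38.57993702713314 0.15017334316766062
```

View pics/cropC.png

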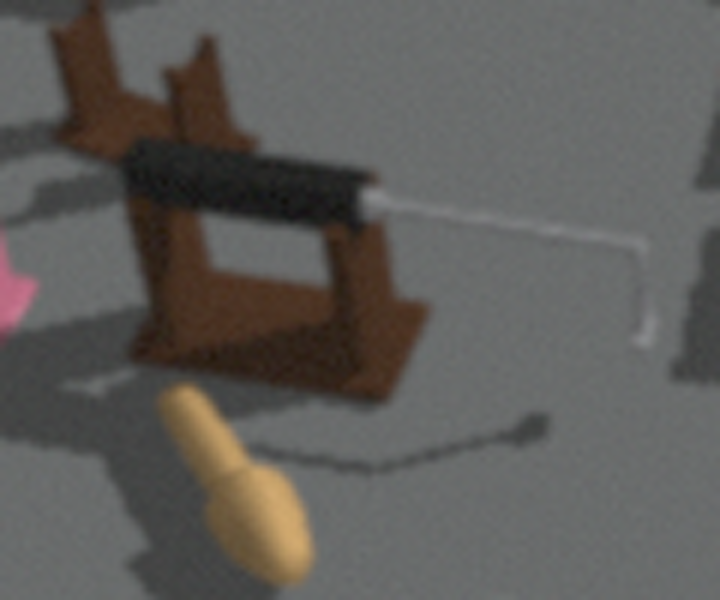

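Run:
```python
from h import *
from scipy.optimize import least_squares
np.set_printoptions(precision=4,suppress=True)
PT=viewer.camera_params("top");PS=viewer.camera_params("scene")
b=lambda x,y:np.array([370+x/5-.4,150+y/5-.4]); c=lambda x,y:np.array([185+x/6-.42,205+y/6-.42])
def hook(p):
    x,y,th,a=p; co,s=np.cos(a),np.sin(a)
    L=dict(root=(.068,0,.015),bend=(.065+.145*co-.0*s,0,.015-.145*s),toe=(.065+.145*co-.067*s,0,.015-.145*s-.067*co),
      bk=(-.065,0,.03), )
    R=lambda v:np.array([x+np.cos(th)*v[0]-np.sin(th)*v[1],y+np.sin(th)*v[0]+np.cos(th)*v[1],.1+v[2]])
    return {k:R(v) for k,v in L.items()}
ob=[("bend","top",b(83,53)),("toe","top",b(66,74)),("root","top",b(229,232)),
    ("bend","scene",c(642,243)),("toe","scene",c(645,338)),("root","scene",c(370,202))]
def res(p):
    H=hook(p); return np.concatenate([proj(n,H[k],PT if n=="top" else PS)-m for k,n,m in ob])
r=least_squares(res,[.47,-.341,np.radians(38.6),0.]);print(r.x[:2],np.degrees(r.x[2:]),r.fun.reshape(-1,2)); 
H=hook(r.x);print(H); print("drop mm",100-1e3*H["toe"][2]+3)
a=r.x[3];print("reach", .065+.145*np.cos(a)-.065*np.sin(a))
# gap: box only fit + tin gap edge
g=np.radians(43.27);R=np.array([[np.cos(g),-np.sin(g)],[np.sin(g),np.cos(g)]]);t=np.array([.5814,.0296])
A=lambda x,y,z:R.T@(onz("top",225+x/5-.4,95+y/5-.4,z,PT)[:2]-t)*1e3
for q in [(240,183,.105),(443,395,.105),(578,267,.105),(370,55,.105),(190,225,.117),(393,438,.117),(260,558,.117),(62,350,.117)]: print(q,A(*q))
print("plate corners",[A(x,y,.006) for x,y in [(325,300),(392,362),(374,392),(302,326)]])
T=lambda x,y,z:onz("top",x/1.25,y/1.25,z,PT)
for n,x,y,z in [("spoonL",363,270,.01),("spoonR",408,272,.01),("spoonB",383,305,.01),("jug",315,302,.08)]:
    w=T(x,y,z);print(n,w,R.T@(w[:2]-t))
```

```text
[ 0.4684 -0.3402] [38.4613 -0.0397] [[-0.5724  0.3242]
 [-0.2652 -0.6114]
 [-0.5643 -0.1676]
 [-0.9848  0.2685]
 [-0.2914 -0.1003]
 [-0.0509  0.4571]]
{'root': array([ 0.5216, -0.298 ,  0.115 ]), 'bend': array([ 0.6328, -0.2096,  0.1151]), 'toe': array([ 0.6329, -0.2096,  0.0481]), 'bk': array([ 0.4175, -0.3807,  0.13  ])}
drop mm 54.89956397108767
reach 0.21004498107176084
(240, 183, 0.105) [187.7201 -19.8679]
(443, 395, 0.105) [  1.4695 -19.1427]
(578, 267, 0.105) [   1.0747 -136.496 ]
(370, 55, 0.105) [ 190.1443 -135.7424]
(190, 225, 0.117) [186.9683  21.7468]
(393, 438, 0.117) [ 2.2393 22.6193]
(260, 558, 0.117) [  5.3596 133.5159]
(62, 350, 0.117) [185.0866 133.2987]
plate corners [array([115.2044, -12.9221]), array([ 52.9482, -16.4516]), array([46.6057,  6.4767]), array([113.1385,  10.6121])]
spoonL [0.4655 0.0972 0.01  ] [-0.0381  0.1287]
spoonR [ 0.4589 -0.0236  0.01  ] [-0.1257  0.0452]
spoonB [0.3713 0.0442 0.01  ] [-0.143   0.1546]
jug [0.3839 0.2135 0.08  ] [-0.0178  0.2692]
```

Emit:
{"api": "move_arm", "payload": {
  "deltas": [
    {"x": 0.055,"y": -0.008,"wz": -4},
    {"x": 0.11,"y": -0.016,"wz": -9},
    {"x": 0.165,"y": -0.024,"wz": -14},
    {"x": 0.22,"y": -0.031,"wz": -18.8},
    {"x": 0.275,"y": -0.039,"wz": -18.8},
    {"x": 0.326,"y": -0.0466,"wz": -18.8,"hand": 0.6},
    {"x": 0.326,"y": -0.0466,"wz": -18.8,"hand": 0.6},
    {"x": 0.326,"y": -0.0466,"z": 0.04,"wz": -18.8,"hand": 0.6}
  ],
  "grip_force": 30
}}

```text
schema error: expected keys x, y, z, wx, wy, wz, hand
```

Run:
```python
from h import *
import cv2
P=viewer.camera_params("wrist")
im=viewer.read_camera("wrist")[:,:,::-1].copy(); s=monitor.observe()
print(s["time"],s["tool_pos"],s["tool_rot"],s["opening"],s["contact_force"])
print(P["R"],P["t"])
np.save("P.npy",P,allow_pickle=True)
cv2.imwrite("pics/w1.png",im)
```

```text
0.15 [ 0.17690567 -0.49400442  0.22621729] [-3.14050282e+00 -1.42821719e-04  3.43738414e-01] 0.09187512876874548 [ 0.30489604  1.22359459 -0.18074924]
[[ 3.36716969e-01 -9.41605764e-01 -5.18638439e-04]
 [-8.99470931e-01 -3.21812434e-01  2.95615968e-01]
 [-2.78520604e-01 -9.90724126e-02 -9.55306720e-01]] [-0.5250512  -0.03486791  0.39072341]
```

View pics/w1.png

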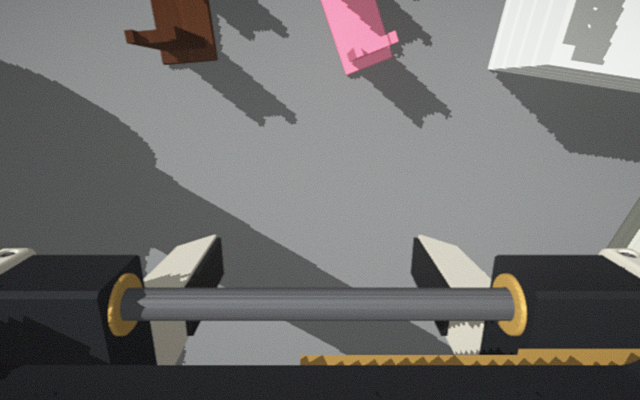

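The wrist view shows the fingers at columns 185 and 455, and the small rest and the pink rest ahead of them. The arm hasn't moved, because every row must list all the keys.

Emit:
{"api": "move_arm", "payload": {
  "deltas": [
    {"x": 0.055,"y": -0.008,"z": 0,"wx": 0,"wy": 0,"wz": -4,"hand": 1},
    {"x": 0.11,"y": -0.016,"z": 0,"wx": 0,"wy": 0,"wz": -9,"hand": 1},
    {"x": 0.165,"y": -0.024,"z": 0,"wx": 0,"wy": 0,"wz": -14,"hand": 0.8},
    {"x": 0.22,"y": -0.031,"z": 0,"wx": 0,"wy": 0,"wz": -18.8,"hand": 0.6},
    {"x": 0.275,"y": -0.039,"z": 0,"wx": 0,"wy": 0,"wz": -18.8,"hand": 0.6},
    {"x": 0.326,"y": -0.0466,"z": 0,"wx": 0,"wy": 0,"wz": -18.8,"hand": 0.6},
    {"x": 0.326,"y": -0.0466,"z": 0.02,"wx": 0,"wy": 0,"wz": -18.8,"hand": 0.6},
    {"x": 0.326,"y": -0.0466,"z": 0.04,"wx": 0,"wy": 0,"wz": -18.8,"hand": 0.6}
  ],
  "grip_force": 30
}}

```text
time: 1.15
tool_pos: [0.4688, -0.3397, 0.1858]
tool_rot: [-3.141, 0.0, 0.674]
contact_force: [-0.1, 0.6, 0.0]
opening: 0.0552
```

Run:
```python
from h import *
import cv2
s=monitor.observe();P=viewer.camera_params("wrist")
im=viewer.read_camera("wrist")[:,:,::-1].copy()
print(s["time"],s["tool_pos"],s["tool_rot"],s["opening"],s["contact_force"])
print(P["R"],P["t"],P["camera_matrix"])
for n,X in [("gripfront",(.4684+.0509,-.3402+.0404,.13)),("grip",(.4684,-.3402,.13)),("toe",(.6329,-.2096,.048)),("bend",(.6328,-.2096,.115))]: print(n,proj("wrist",X,P))
cv2.imwrite("pics/w2.png",im)
```

```text
1.15 [ 0.46881917 -0.33972771  0.18582839] [-3.14126767e+00  1.86538741e-04  6.73778756e-01] 0.05521353672095749 [-0.05466141  0.60061712  0.03477206]
[[ 6.23625463e-01 -7.81723112e-01  5.08006208e-04]
 [-7.46730436e-01 -5.95517287e-01  2.96231019e-01]
 [-2.31268107e-01 -1.85116550e-01 -9.55116184e-01]] [-0.55909418  0.12425579  0.39734184] [[360.43238913   0.         316.86141073]
 [  0.         360.43238913 193.61719745]
 [  0.           0.           1.        ]]
gripfront [315.44640366 113.30556222]
grip [315.31137869 218.28480571]
toe [ 316.0811174  -115.66472604]
bend [ 315.74701202 -185.70389424]
```

View pics/w2.png

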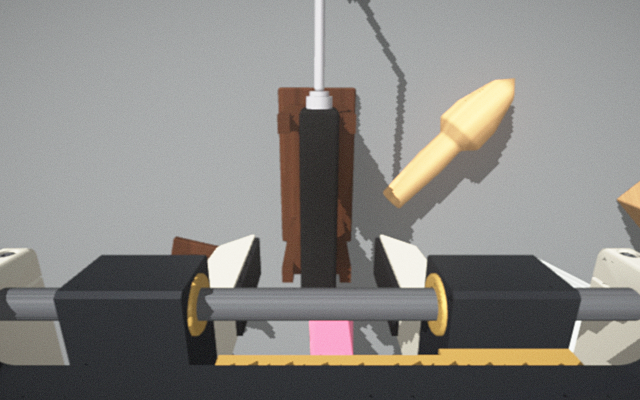

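Handle is centred between the fingers, parallel to tool x (columns 320 to 318), with its front end at row 108, about 3 mm ahead of my estimate.

Emit:
{"api": "move_arm", "payload": {
  "deltas": [
    {"x": 0.0025,"y": 0,"z": 0.05,"wx": 0,"wy": 0,"wz": 0,"hand": 0.6},
    {"x": 0.0025,"y": 0,"z": 0.09,"wx": 0,"wy": 0,"wz": 0,"hand": 0.6},
    {"x": 0.0025,"y": 0,"z": 0.09,"wx": 0,"wy": 0,"wz": 0,"hand": 0.6},
    {"x": 0.0025,"y": 0,"z": 0.09,"wx": 0,"wy": 0,"wz": 0,"hand": 0.15},
    {"x": 0.0025,"y": 0,"z": 0.09,"wx": 0,"wy": 0,"wz": 0,"hand": 0.15},
    {"x": 0.0025,"y": 0,"z": 0.09,"wx": 0,"wy": 0,"wz": 0,"hand": 0.15},
    {"x": 0.0025,"y": 0,"z": 0.09,"wx": 0,"wy": 0,"wz": 0,"hand": 0.15}
  ],
  "grip_force": 35
}}

```text
time: 2.08
tool_pos: [0.4707, -0.3396, 0.0978]
tool_rot: [3.139, -0.0, 0.672]
contact_force: [0.4, -0.5, 3.6]
opening: 0.0236
```

Emit:
{"api": "move_arm", "payload": {
  "deltas": [
    {"x": 0,"y": 0,"z": -0.02,"wx": 0,"wy": 0,"wz": 0,"hand": 0.15},
    {"x": 0,"y": 0,"z": -0.05,"wx": 0,"wy": 0,"wz": 0,"hand": 0.15},
    {"x": 0,"y": 0,"z": -0.09,"wx": 0,"wy": 0,"wz": 0,"hand": 0.15},
    {"x": 0,"y": 0,"z": -0.13,"wx": 0,"wy": 0,"wz": 0,"hand": 0.15},
    {"x": 0.03,"y": -0.027,"z": -0.14,"wx": 0,"wy": 0,"wz": 0,"hand": 0.15},
    {"x": 0.06,"y": -0.054,"z": -0.14,"wx": 0,"wy": 0,"wz": -1,"hand": 0.15},
    {"x": 0.09,"y": -0.081,"z": -0.14,"wx": 0,"wy": 0,"wz": -2,"hand": 0.15},
    {"x": 0.12,"y": -0.108,"z": -0.14,"wx": 0,"wy": 0,"wz": -3,"hand": 0.15}
  ]
}}

```text
time: 3.08
tool_pos: [0.4965, -0.1783, 0.2365]
tool_rot: [-3.141, 0.0, 0.725]
contact_force: [1.1, -0.3, -2.7]
opening: 0.0238
```

```bash
cat > tgt.py <<'E'
from h import *
import sys
from scipy.spatial.transform import Rotation as Ro
G=float(sys.argv[1]);L=float(sys.argv[2]);Z=float(sys.argv[3]);Y=float(sys.argv[4])
s=monitor.observe();g=np.radians(43.2)
t=np.array([.5814,.0296]);R=np.array([[np.cos(g),-np.sin(g)],[np.sin(g),np.cos(g)]])
w=np.r_[t+R@[G,L],Z];Rt=Ro.from_euler("xyz",s["tool_rot"])
print("t",s["time"],"force",s["contact_force"].round(2),"tool d",(Rt.inv().apply(w-s["tool_pos"])).round(4),"wz",-(Y-np.degrees(s["tool_rot"][2])))
print("tcp",s["tool_pos"].round(4),np.degrees(s["tool_rot"]).round(2),"in gap",(R.T@(s["tool_pos"][:2]-t)).round(4))
E
python3 tgt.py -.08 -.001 .24 43.2
```

```text
t 3.075 force [ 1.08 -0.35 -2.69] tool d [ 0.1214 -0.0961 -0.0035] wz -1.6795325595801458
tcp [ 0.4965 -0.1783  0.2365] [-1.7995e+02  2.0000e-02  4.1520e+01] in gap [-0.2042 -0.0934]
```

Emit:
{"api": "move_arm", "payload": {
  "deltas": [
    {"x": 0.03,"y": -0.024,"z": 0,"wx": 0,"wy": 0,"wz": -1,"hand": 0.15},
    {"x": 0.06,"y": -0.048,"z": 0,"wx": 0,"wy": 0,"wz": -1.7,"hand": 0.15},
    {"x": 0.09,"y": -0.072,"z": 0,"wx": 0,"wy": 0,"wz": -1.7,"hand": 0.15},
    {"x": 0.121,"y": -0.096,"z": 0,"wx": 0,"wy": 0,"wz": -1.7,"hand": 0.15},
    {"x": 0.121,"y": -0.096,"z": 0,"wx": 0,"wy": 0,"wz": -1.7,"hand": 0.15},
    {"x": 0.121,"y": -0.096,"z": 0,"wx": 0,"wy": 0,"wz": -1.7,"hand": 0.15}
  ]
}}

```text
time: 3.82
tool_pos: [0.5235, -0.0279, 0.2365]
tool_rot: [-3.141, 0.001, 0.754]
contact_force: [0.1, -0.1, -2.7]
opening: 0.0237
```

```bash
python3 tgt.py -.08 -.001 .24 43.2
python3 - <<'E'
from h import *
import cv2
im=viewer.read_camera("top")[:,:,::-1][95:215,225:345]
iw=viewer.read_camera("wrist")[:,:,::-1]
a=cv2.resize(im,(400,400),interpolation=cv2.INTER_CUBIC)
cv2.imwrite("pics/c3.png",np.hstack([a,cv2.resize(iw[:250],(400,156))[:156].copy() if 0 else cv2.resize(iw[:,120:520],(400,400))]))
E
```

```text
t 3.825 force [ 0.07 -0.08 -2.72] tool d [ 0.0016 -0.0013 -0.0035] wz 0.025865776081708702
tcp [ 0.5235 -0.0279  0.2365] [-1.7999e+02  5.0000e-02  4.3230e+01] in gap [-0.0816 -0.0023]
```

View pics/c3.png

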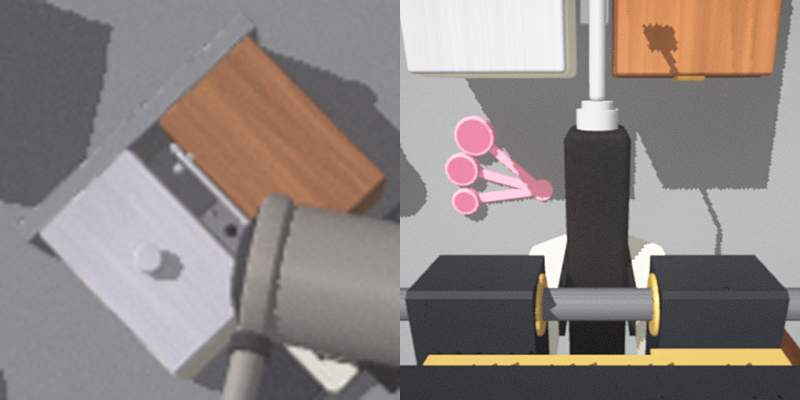

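Run:
```python
from h import *
g=np.radians(43.2);t=np.array([.5814,.0296]);R=np.array([[np.cos(g),-np.sin(g)],[np.sin(g),np.cos(g)]])
f=lambda x,y,z:(R.T@(onz("top",225+x/3.333-.35,95+y/3.333-.35,z)[:2]-t)*1e3).round(1)
print("bend",f(173,149,.2555),"toe",f(180,168,.188),"rod mid",f(213,190,.2555),"plate mark",f(231,230,.006))
for L in (.22,.21,.20): 
    for z in(.2555,.19): X=np.r_[t+R@[-.0816+L,-.0023],z];p=proj("top",X);print(L,z,(p-[225,95])*3.333)
P=viewer.camera_params("wrist")
# gap mouth in wrist view: tin front corner right and box front left at top edge
W=lambda u,v,z:(R.T@(onz("wrist",120+u-400,v,z,P)[:2]-t)*1e3).round(1)
print("tin lid corner",W(566,72,.117),"box",W(613,74,.105),"rod",W(597,95,.2555),W(597,10,.2555))
```

```text
bend [123.9  -1.7] toe [123.6   1.4] rod mid [75.8 -2. ] plate mark [82.5 -2.1]
0.22 0.2555 [160.45188678 134.88823   ]
0.22 0.19 [170.09788507 151.45096971]
0.21 0.2555 [168.69144746 143.45187388]
0.21 0.19 [177.88247921 159.54429985]
0.2 0.2555 [176.93781201 152.02258926]
0.2 0.19 [185.67314351 167.6439409 ]
tin lid corner [ 6.5 18.2] box [  5.3 -16.5] rod [-4.9 -4.2] [23.5 -4.2]
```

Emit:
{"api": "move_arm", "payload": {
  "deltas": [
    {"x": 0.006,"y": -0.002,"z": 0,"wx": 0,"wy": 0,"wz": 0,"hand": 0.15},
    {"x": 0.006,"y": -0.002,"z": 0.02,"wx": 0,"wy": 0,"wz": 0,"hand": 0.15},
    {"x": 0.006,"y": -0.002,"z": 0.045,"wx": 0,"wy": 0,"wz": 0,"hand": 0.15},
    {"x": 0.006,"y": -0.002,"z": 0.07,"wx": 0,"wy": 0,"wz": 0,"hand": 0.15},
    {"x": 0.006,"y": -0.002,"z": 0.095,"wx": 0,"wy": 0,"wz": 0,"hand": 0.15},
    {"x": 0.006,"y": -0.002,"z": 0.115,"wx": 0,"wy": 0,"wz": 0,"hand": 0.15},
    {"x": 0.006,"y": -0.002,"z": 0.13,"wx": 0,"wy": 0,"wz": 0,"hand": 0.15},
    {"x": 0.006,"y": -0.002,"z": 0.13,"wx": 0,"wy": 0,"wz": 0,"hand": 0.15}
  ]
}}

```text
time: 4.92
tool_pos: [0.5264, -0.0222, 0.1058]
tool_rot: [-3.14, 0.001, 0.753]
contact_force: [0.3, 1.0, -2.2]
opening: 0.0237
```

```bash
python3 tgt.py -.076 0 .06 43.2
python3 - <<'E'
from h import *
import cv2
im=viewer.read_camera("top")[:,:,::-1][115:185,250:320]
iw=viewer.read_camera("wrist")[:,:,::-1]
a=cv2.resize(im,(420,420),interpolation=cv2.INTER_CUBIC)
b=cv2.resize(iw[0:200,220:420],(370,370)); b=cv2.copyMakeBorder(b,0,50,0,0,0)
cv2.imwrite("pics/c4.png",np.hstack([a,b]))
E
```

```text
t 4.925 force [ 0.31  0.95 -2.19] tool d [-0.0004 -0.      0.0458] wz -0.03110366366185957
tcp [ 0.5264 -0.0222  0.1058] [-1.799e+02  7.000e-02  4.317e+01] in gap [-0.0756 -0.0001]
```

View pics/c4.png

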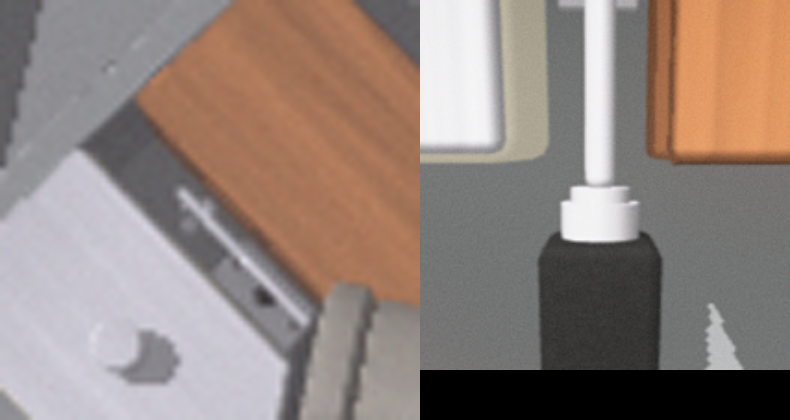

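Emit:
{"api": "move_arm", "payload": {
  "deltas": [
    {"x": 0,"y": 0,"z": 0.015,"wx": 0,"wy": 0,"wz": 0,"hand": 0.15},
    {"x": 0,"y": 0,"z": 0.03,"wx": 0,"wy": 0,"wz": 0,"hand": 0.15},
    {"x": 0,"y": 0,"z": 0.038,"wx": 0,"wy": 0,"wz": 0,"hand": 0.15},
    {"x": 0,"y": 0,"z": 0.042,"wx": 0,"wy": 0,"wz": 0,"hand": 0.15},
    {"x": 0,"y": 0,"z": 0.042,"wx": 0,"wy": 0,"wz": 0,"hand": 0.15}
  ]
}}

```text
time: 5.65
tool_pos: [0.5268, -0.0221, 0.0645]
tool_rot: [-3.141, 0.0, 0.754]
contact_force: [0.5, 0.8, -3.0]
opening: 0.0243
```

Run:
```python
from h import *
s=monitor.observe(); print(s["tool_pos"],s["contact_force"],s["torque"])
```

```text
[ 0.5268385  -0.02210035  0.06446531] [ 0.47969039  0.80671541 -3.00776142] [-0.05882496  0.03114105  0.04887611]
```

Emit:
{"api": "move_arm", "payload": {
  "deltas": [
    {"x": 0,"y": 0,"z": 0.003,"wx": 0,"wy": 0,"wz": 0,"hand": 0.15},
    {"x": 0,"y": 0,"z": 0.006,"wx": 0,"wy": 0,"wz": 0,"hand": 0.15},
    {"x": 0,"y": 0,"z": 0.006,"wx": 0,"wy": 0,"wz": 0,"hand": 0.15}
  ]
}}

```text
time: 6.02
tool_pos: [0.5267, -0.0221, 0.0586]
tool_rot: [-3.141, 0.0, 0.754]
contact_force: [0.1, -0.1, -3.1]
opening: 0.0238
```

Emit:
{"api": "move_arm", "payload": {
  "deltas": [
    {"x": 0,"y": 0,"z": 0.002,"wx": 0,"wy": 0,"wz": 0,"hand": 0.15},
    {"x": 0,"y": 0,"z": 0.002,"wx": 0,"wy": 0,"wz": 0,"hand": 0.15}
  ]
}}

```text
time: 6.28
tool_pos: [0.5268, -0.0221, 0.0566]
tool_rot: [-3.141, 0.0, 0.754]
contact_force: [0.9, 0.2, -2.7]
opening: 0.0238
```

Run:
```python
from h import *
s=monitor.observe(); print(s["tool_pos"],s["contact_force"],s["torque"])
```

```text
[ 0.5267725  -0.02213153  0.0565924 ] [ 0.85789361  0.15763677 -2.7254162 ] [-0.07199213  0.00439778 -0.04001894]
```

Emit:
{"api": "move_arm", "payload": {
  "deltas": [
    {"x": 0,"y": 0,"z": 0.002,"wx": 0,"wy": 0,"wz": 0,"hand": 0.15},
    {"x": 0,"y": 0,"z": 0.002,"wx": 0,"wy": 0,"wz": 0,"hand": 0.15}
  ]
}}

```text
time: 6.52
tool_pos: [0.5268, -0.0221, 0.0545]
tool_rot: [-3.141, 0.0, 0.754]
contact_force: [-0.6, 0.1, -2.7]
opening: 0.0241
```

Emit:
{"api": "move_arm", "payload": {
  "deltas": [
    {"x": 0,"y": 0,"z": 0.002,"wx": 0,"wy": 0,"wz": 0,"hand": 0.15},
    {"x": 0,"y": 0,"z": 0.002,"wx": 0,"wy": 0,"wz": 0,"hand": 0.15}
  ]
}}

```text
time: 6.78
tool_pos: [0.527, -0.0222, 0.0527]
tool_rot: [3.141, -0.0, 0.754]
contact_force: [0.3, -0.4, -2.1]
opening: 0.0239
```

Run:
```python
from h import *
s=monitor.observe(); print(s["tool_pos"],s["contact_force"],s["torque"])
```

```text
[ 0.52696802 -0.02215912  0.05270408] [ 0.32878793 -0.36542086 -2.0815006 ] [ 0.0286985  -0.08811828 -0.03511851]
```

Emit:
{"api": "move_arm", "payload": {
  "deltas": [
    {"x": 0,"y": 0,"z": 0.001,"wx": 0,"wy": 0,"wz": 0,"hand": 0.15},
    {"x": 0,"y": 0,"z": 0.001,"wx": 0,"wy": 0,"wz": 0,"hand": 0.15}
  ]
}}

```text
time: 7.02
tool_pos: [0.5269, -0.0222, 0.0518]
tool_rot: [3.141, -0.0, 0.754]
contact_force: [0.2, -0.3, -0.6]
opening: 0.0236
```

Run:
```python
from h import *
s=monitor.observe(); print(s["tool_pos"],s["tool_rot"],s["contact_force"],s["torque"])
```

```text
[ 0.52691622 -0.02220215  0.05178646] [ 3.14133850e+00 -5.39373991e-05  7.53852077e-01] [ 0.19719223 -0.34704394 -0.58797544] [-0.0076722  -0.04559755 -0.04718293]
```

Emit:
{"api": "move_arm", "payload": {
  "deltas": [
    {"x": 0,"y": 0,"z": -0.001,"wx": 0,"wy": 0,"wz": 0,"hand": 0.15},
    {"x": -0.006,"y": 0,"z": -0.001,"wx": 0,"wy": 0,"wz": 0,"hand": 0.15},
    {"x": -0.012,"y": 0,"z": -0.001,"wx": 0,"wy": 0,"wz": 0,"hand": 0.15},
    {"x": -0.018,"y": 0,"z": -0.001,"wx": 0,"wy": 0,"wz": 0,"hand": 0.15},
    {"x": -0.025,"y": 0,"z": -0.001,"wx": 0,"wy": 0,"wz": 0,"hand": 0.15},
    {"x": -0.032,"y": 0,"z": -0.001,"wx": 0,"wy": 0,"wz": 0,"hand": 0.15},
    {"x": -0.04,"y": 0,"z": -0.001,"wx": 0,"wy": 0,"wz": 0,"hand": 0.15}
  ]
}}

```text
time: 7.9
tool_pos: [0.4974, -0.0499, 0.0527]
tool_rot: [3.141, -0.0, 0.754]
contact_force: [0.4, 0.3, -2.2]
opening: 0.0239
```

```bash
python3 tgt.py -.2 0 .06 43.2
python3 - <<'E'
from h import *
import cv2
im=viewer.read_camera("top")[:,:,::-1][115:185,250:320]
iw=viewer.read_camera("wrist")[:,:,::-1]
a=cv2.resize(im,(420,420),interpolation=cv2.INTER_CUBIC)
b=cv2.resize(iw[0:200,220:420],(370,370)); b=cv2.copyMakeBorder(b,0,50,0,0,0)
cv2.imwrite("pics/c5.png",np.hstack([a,b]))
E
```

```text
t 7.9 force [ 0.36  0.33 -2.15] tool d [-0.0843 -0.0004 -0.0073] wz -0.004005498924669837
tcp [ 0.4974 -0.0499  0.0527] [179.99  -0.    43.2 ] in gap [-0.1157 -0.0004]
```

View pics/c5.png

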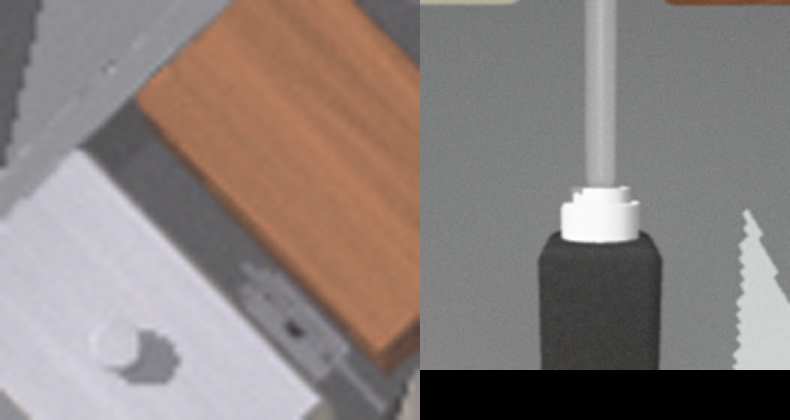

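The mark moved from (263,296) to (293,330), about 25 mm towards the mouth, so the toe is behind the plate and pulling it along.

Emit:
{"api": "move_arm", "payload": {
  "deltas": [
    {"x": -0.007,"y": 0,"z": 0,"wx": 0,"wy": 0,"wz": 0,"hand": 0.15},
    {"x": -0.014,"y": 0,"z": 0,"wx": 0,"wy": 0,"wz": 0,"hand": 0.15},
    {"x": -0.021,"y": 0,"z": 0,"wx": 0,"wy": 0,"wz": 0,"hand": 0.15},
    {"x": -0.028,"y": 0,"z": 0,"wx": 0,"wy": 0,"wz": 0,"hand": 0.15},
    {"x": -0.035,"y": 0,"z": 0,"wx": 0,"wy": 0,"wz": 0,"hand": 0.15},
    {"x": -0.042,"y": 0,"z": 0,"wx": 0,"wy": 0,"wz": 0,"hand": 0.15},
    {"x": -0.049,"y": 0,"z": 0,"wx": 0,"wy": 0,"wz": 0,"hand": 0.15},
    {"x": -0.056,"y": 0,"z": 0,"wx": 0,"wy": 0,"wz": 0,"hand": 0.15}
  ]
}}

```text
time: 9.0
tool_pos: [0.4565, -0.0882, 0.0527]
tool_rot: [3.142, 0.0, 0.754]
contact_force: [0.4, 0.6, -2.4]
opening: 0.0237
```

Emit:
{"api": "move_arm", "payload": {
  "deltas": [
    {"x": -0.008,"y": 0,"z": 0,"wx": 0,"wy": 0,"wz": 0,"hand": 0.15},
    {"x": -0.016,"y": 0,"z": 0,"wx": 0,"wy": 0,"wz": 0,"hand": 0.15},
    {"x": -0.024,"y": 0,"z": 0,"wx": 0,"wy": 0,"wz": 0,"hand": 0.15},
    {"x": -0.032,"y": 0,"z": 0,"wx": 0,"wy": 0,"wz": 0,"hand": 0.15},
    {"x": -0.04,"y": 0,"z": 0,"wx": 0,"wy": 0,"wz": 0,"hand": 0.15},
    {"x": -0.047,"y": 0,"z": 0,"wx": 0,"wy": 0,"wz": 0,"hand": 0.15},
    {"x": -0.053,"y": 0,"z": 0,"wx": 0,"wy": 0,"wz": 0,"hand": 0.15},
    {"x": -0.058,"y": 0,"z": 0,"wx": 0,"wy": 0,"wz": 0,"hand": 0.15}
  ]
}}

```text
time: 10.0
tool_pos: [0.4144, -0.1278, 0.0527]
tool_rot: [3.141, 0.0, 0.754]
contact_force: [0.9, 0.2, -1.2]
opening: 0.0241
```

```bash
python3 tgt.py -.2 0 .06 43.2
python3 - <<'E'
from h import *
import cv2
im=viewer.read_camera("top")[:,:,::-1][140:210,260:330]
iw=viewer.read_camera("scene")[:,:,::-1][180:280,270:370]
r=lambda c:cv2.resize(c,(400,400),interpolation=cv2.INTER_CUBIC)
cv2.imwrite("pics/c6.png",np.hstack([r(im),r(iw)]))
E
```

```text
t 10.0 force [ 0.86  0.18 -1.17] tool d [ 0.0295 -0.0004 -0.0073] wz -0.009339668763018949
tcp [ 0.4144 -0.1278  0.0527] [179.99   0.    43.19] in gap [-0.2295 -0.0004]
```

View pics/c6.png

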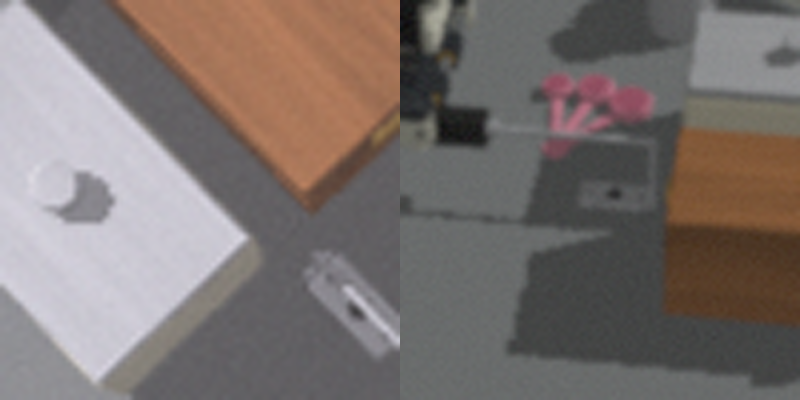

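The plate lies flat in front of the mouth, mark at (355,310) in the left crop, with the toe behind its rear edge. Next I back the toe off 4 mm and lift.

Emit:
{"api": "move_arm", "payload": {
  "deltas": [
    {"x": 0.004,"y": 0,"z": 0,"wx": 0,"wy": 0,"wz": 0,"hand": 0.15},
    {"x": 0.004,"y": 0,"z": -0.01,"wx": 0,"wy": 0,"wz": 0,"hand": 0.15},
    {"x": 0.004,"y": 0,"z": -0.035,"wx": 0,"wy": 0,"wz": 0,"hand": 0.15},
    {"x": 0.004,"y": 0,"z": -0.07,"wx": 0,"wy": 0,"wz": 0,"hand": 0.15},
    {"x": 0.004,"y": 0,"z": -0.11,"wx": 0,"wy": 0,"wz": 0,"hand": 0.15},
    {"x": 0.004,"y": 0,"z": -0.15,"wx": 0,"wy": 0,"wz": 0,"hand": 0.15},
    {"x": 0.004,"y": 0,"z": -0.18,"wx": 0,"wy": 0,"wz": 0,"hand": 0.15},
    {"x": 0.004,"y": 0,"z": -0.18,"wx": 0,"wy": 0,"wz": 0,"hand": 0.15}
  ]
}}

```text
time: 11.1
tool_pos: [0.4185, -0.1251, 0.2349]
tool_rot: [3.137, -0.002, 0.755]
contact_force: [1.2, 0.1, -3.2]
opening: 0.0238
```

Run:
```python
from h import *
from scipy.spatial.transform import Rotation as Ro
g=np.radians(43.2);t=np.array([.5814,.0296]);R=np.array([[np.cos(g),-np.sin(g)],[np.sin(g),np.cos(g)]])
print("plate mark gap",(R.T@(onz("top",260+355/5.714-.4,140+310/5.714-.4,.006)[:2]-t)*1e3).round(1))
s=monitor.observe();Rt=Ro.from_euler("xyz",s["tool_rot"])
print(s["time"],s["tool_pos"],s["contact_force"],"d",Rt.inv().apply(np.array([.4707,-.3396,.2365])-s["tool_pos"]).round(4),np.degrees(s["tool_rot"]))
```

```text
plate mark gap [-56.9   0.9]
11.1 [ 0.41850377 -0.12507954  0.23492498] [ 1.20625004  0.13109143 -3.22947796] d [-0.1089  0.1921 -0.0008] [ 1.79713351e+02 -9.20236423e-02  4.32298180e+01]
```

Emit:
{"api": "move_arm", "payload": {
  "deltas": [
    {"x": -0.018,"y": 0.032,"z": 0,"wx": 0,"wy": 0,"wz": 0.8,"hand": 0.15},
    {"x": -0.036,"y": 0.064,"z": 0,"wx": 0,"wy": 0,"wz": 1.6,"hand": 0.15},
    {"x": -0.054,"y": 0.096,"z": 0,"wx": 0,"wy": 0,"wz": 2.4,"hand": 0.15},
    {"x": -0.072,"y": 0.128,"z": 0,"wx": 0,"wy": 0,"wz": 3.2,"hand": 0.15},
    {"x": -0.09,"y": 0.16,"z": 0,"wx": 0,"wy": 0,"wz": 4,"hand": 0.15},
    {"x": -0.109,"y": 0.192,"z": 0,"wx": 0,"wy": 0,"wz": 4.7,"hand": 0.15},
    {"x": -0.109,"y": 0.192,"z": 0,"wx": 0,"wy": 0,"wz": 4.7,"hand": 0.15},
    {"x": -0.109,"y": 0.192,"z": 0,"wx": 0,"wy": 0,"wz": 4.7,"hand": 0.15}
  ]
}}

```text
time: 12.1
tool_pos: [0.4689, -0.3384, 0.2312]
tool_rot: [-3.138, 0.0, 0.672]
contact_force: [0.0, 0.0, -2.9]
opening: 0.0238
```

```bash
cat > d.py <<'E'
from h import *
from scipy.spatial.transform import Rotation as Ro
s=monitor.observe();Rt=Ro.from_euler("xyz",s["tool_rot"])
print(s["time"],s["tool_pos"],s["contact_force"],"d",Rt.inv().apply(np.array([.4707,-.3396,.0978])-s["tool_pos"]).round(4),np.degrees(s["tool_rot"]))
E
python3 d.py
```

```text
12.1 [ 0.46888195 -0.33837197  0.23116369] [ 0.01011292  0.03583304 -2.91528466] d [0.0007 0.0025 0.1334] [-1.79809656e+02  1.54985923e-02  3.85046806e+01]
```

Emit:
{"api": "move_arm", "payload": {
  "deltas": [
    {"x": 0.001,"y": 0.0025,"z": 0.02,"wx": 0,"wy": 0,"wz": 0,"hand": 0.15},
    {"x": 0.001,"y": 0.0025,"z": 0.045,"wx": 0,"wy": 0,"wz": 0,"hand": 0.15},
    {"x": 0.001,"y": 0.0025,"z": 0.07,"wx": 0,"wy": 0,"wz": 0,"hand": 0.15},
    {"x": 0.001,"y": 0.0025,"z": 0.095,"wx": 0,"wy": 0,"wz": 0,"hand": 0.15},
    {"x": 0.001,"y": 0.0025,"z": 0.11,"wx": 0,"wy": 0,"wz": 0,"hand": 0.15},
    {"x": 0.001,"y": 0.0025,"z": 0.11,"wx": 0,"wy": 0,"wz": 0,"hand": 0.15},
    {"x": 0.001,"y": 0.0025,"z": 0.11,"wx": 0,"wy": 0,"wz": 0,"hand": 0.15}
  ]
}}

```text
time: 12.98
tool_pos: [0.4723, -0.3409, 0.1237]
tool_rot: [3.14, -0.0, 0.672]
contact_force: [-0.2, 0.2, -1.7]
opening: 0.0241
```

```bash
python3 d.py
```

```text
12.975 [ 0.47231752 -0.34085873  0.12373444] [-0.21046984  0.2350444  -1.68799242] d [-0.0005 -0.002   0.0259] [ 1.79903290e+02 -1.30631989e-02  3.85163238e+01]
```

Emit:
{"api": "move_arm", "payload": {
  "deltas": [
    {"x": -0.0005,"y": -0.002,"z": 0.006,"wx": 0,"wy": 0,"wz": 0,"hand": 0.15},
    {"x": -0.0005,"y": -0.002,"z": 0.012,"wx": 0,"wy": 0,"wz": 0,"hand": 0.15},
    {"x": -0.0005,"y": -0.002,"z": 0.018,"wx": 0,"wy": 0,"wz": 0,"hand": 0.15},
    {"x": -0.0005,"y": -0.002,"z": 0.022,"wx": 0,"wy": 0,"wz": 0,"hand": 0.15},
    {"x": -0.0005,"y": -0.002,"z": 0.0245,"wx": 0,"wy": 0,"wz": 0,"hand": 0.15},
    {"x": -0.0005,"y": -0.002,"z": 0.0245,"wx": 0,"wy": 0,"wz": 0,"hand": 0.15}
  ]
}}

```text
time: 13.72
tool_pos: [0.4702, -0.3395, 0.0982]
tool_rot: [3.142, 0.0, 0.672]
contact_force: [-0.4, 0.1, -2.6]
opening: 0.0236
```

```bash
python3 d.py
```

```text
13.725 [ 0.47020755 -0.33948017  0.09818267] [-0.36909429  0.11040371 -2.64169494] d [0.0003 0.0004 0.0004] [1.79996795e+02 2.76347917e-03 3.84976360e+01]
```

Emit:
{"api": "move_arm", "payload": {
  "deltas": [
    {"x": 0,"y": 0,"z": 0.001,"wx": 0,"wy": 0,"wz": 0,"hand": 0.15},
    {"x": 0,"y": 0,"z": 0.001,"wx": 0,"wy": 0,"wz": 0,"hand": 0.15}
  ]
}}

```text
time: 13.98
tool_pos: [0.4703, -0.3396, 0.0978]
tool_rot: [3.141, -0.0, 0.672]
contact_force: [-1.2, 0.9, 1.9]
opening: 0.0242
```

```bash
python3 d.py
```

```text
13.975 [ 0.47033281 -0.33957136  0.09780537] [-1.15216567  0.89051199  1.91039232] d [0.0003 0.0003 0.    ] [ 1.79951561e+02 -5.23279995e-03  3.84985346e+01]
```

Seated with a light press. I release, then lift.

Emit:
{"api": "move_arm", "payload": {
  "deltas": [
    {"x": 0,"y": 0,"z": 0,"wx": 0,"wy": 0,"wz": 0,"hand": 0.4},
    {"x": 0,"y": 0,"z": 0,"wx": 0,"wy": 0,"wz": 0,"hand": 0.6},
    {"x": 0,"y": 0,"z": 0,"wx": 0,"wy": 0,"wz": 0,"hand": 0.6},
    {"x": 0,"y": 0,"z": 0,"wx": 0,"wy": 0,"wz": 0,"hand": 0.6},
    {"x": 0,"y": 0,"z": -0.02,"wx": 0,"wy": 0,"wz": 0,"hand": 0.6},
    {"x": 0,"y": 0,"z": -0.05,"wx": 0,"wy": 0,"wz": 0,"hand": 0.6},
    {"x": 0,"y": 0,"z": -0.09,"wx": 0,"wy": 0,"wz": 0,"hand": 0.6},
    {"x": 0,"y": 0,"z": -0.13,"wx": 0,"wy": 0,"wz": 0,"hand": 0.6}
  ]
}}

```text
time: 14.98
tool_pos: [0.4701, -0.3393, 0.2283]
tool_rot: [-3.141, 0.0, 0.672]
contact_force: [0.9, -0.0, 0.4]
opening: 0.055
```

Emit:
{"api": "move_arm", "payload": {
  "deltas": [
    {"x": -0.05,"y": 0,"z": -0.02,"wx": 0,"wy": 0,"wz": 0,"hand": 0.6},
    {"x": -0.1,"y": 0,"z": -0.04,"wx": 0,"wy": 0,"wz": 0,"hand": 0.6},
    {"x": -0.12,"y": 0,"z": -0.04,"wx": 0,"wy": 0,"wz": 0,"hand": 0.6},
    {"x": -0.12,"y": 0,"z": -0.04,"wx": 0,"wy": 0,"wz": 0,"hand": 0.6}
  ]
}}

```text
time: 15.48
tool_pos: [0.3756, -0.4144, 0.2666]
tool_rot: [-3.141, -0.0, 0.67]
contact_force: [0.0, 0.3, -0.0]
opening: 0.055
```

Run:
```python
from h import *
import cv2
s=monitor.observe(); print(s["time"],s["tool_pos"],s["contact_force"],s["opening"])
a=viewer.read_camera("top")[:,:,::-1][120:280,250:490]
b=viewer.read_camera("scene")[:,:,::-1][170:330,150:390]
r=lambda c:cv2.resize(c,(400,267),interpolation=cv2.INTER_CUBIC)
r=lambda c:cv2.resize(c,(450,300),interpolation=cv2.INTER_CUBIC)
cv2.imwrite("pics/end.png",np.vstack([r(a),r(b)]))
```

```text
15.475 [ 0.37555232 -0.41444562  0.26663573] [ 0.02379067  0.30556236 -0.02171542] 0.05502300424228753
```

View pics/end.png

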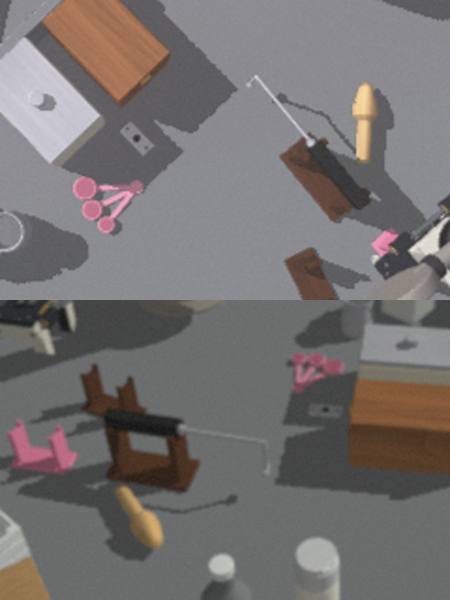

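The plate lies flat and clear of the tin and the box, with its mark at (137,138) in the top view. The hook sits level on its rest, and nothing else has moved.

```bash
python3 -c "
from cell import robot
print(robot.hand_in())"
```

```text
the job is handed in; nothing more can be done
None
```

The plate is out of the gap, the hook is back on its rest, and I handed the job in at about 15.6 s of the 54 s allowed.

- **Hook:** I gripped it at its handle and carried it over with the handle level. I lowered the toe behind the plate and felt for the ledge. Contact came with the TCP at about 53 mm, at roughly 2 N. That puts the toe about 57 mm below the handle; the pictures had suggested 55 mm.
- **Rake:** I eased off by 1 mm and pulled back about 154 mm along the middle of the gap. I then moved the toe off the plate and lifted. The readings stayed within about 2 N of the free-hanging load.
- **Return:** I set the hook down where it had been picked up, with about a 4 N press on the rest, released it and withdrew.

**Last checks:**
- **Plate:** its middle lies about 57 mm in front of the gap mouth, so its rear edge is about 26 mm clear. It looks flat.
- **Hook:** it looks level and seated between the lips.
- **Spoons and reamer:** they look unmoved. The final picture did not show all of the jug or canister, or the mug, but the arm never went near them.
- **Gripper:** it is open, away from everything, and reads about zero force.

**Disagreements:** The tin's lid measured about 9 mm narrower than the stated 120 mm. I took this as an inset lid, and the wrist view then showed the rod centred in the gap. The force reading wandered by about 0.5 N. The torque reading was too noisy to confirm the contact, so I relied on the vertical force.

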